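# Put the crystal and case back of a watch away in the parts drawer

## Robot

A 6-joint arm with a two-finger parallel gripper is mounted at the origin on the work surface. World frame = base frame: x ahead of the robot, y to its left, z up, the work surface at z = 0. Lengths are in m, angles in rad, forces in N, time in s.
With the tool pointing down it reaches from about 0.375 to 0.9 m from the base axis. Payload 3.1 kg.
Tool frame: the origin (TCP) lies between the finger pads; the fingertips stand 8 mm ahead of it and the grasp point (between the pads) lies 11 mm behind it; z points along the fingers, y is the line along which they close (so a half turn about z gives the same grasp; the last joint's range is limited). The gripper opens to 85 mm and grips with 20 to 120 N. Pads are 22 mm wide; open, the fingers measure 114 mm over their backs; the gripper's body (76 mm by 85 mm) begins 54 mm behind the grasp point. The pads swing forward as they close: fully open they stand 13 mm farther back than shut.
Start: joints at [-1.306, 0.527, 1.433, -0, 1.181, -0.178], TCP at [0.268, -0.565, 0.239] pointing down, gripper open.
Joint ranges: [-3.08, 3.08], [-0.75, 2.2], [0.22, 2.44], [-1.43, 4.57], [0, 2.65], [-2.85, 2.85]. Speed limits (rad/s): [2.79, 2.79, 3.14, 3.14, 3.14, 3.14].

## Interface

Orientations are given as a unit quaternion [x, y, z, w].
In Python, from station import readout, cams, sign_off gives the robot as it stands.
- The arm moves only by the tool send_rows, never from a script. Its argument "commands" is text: rows parted by semicolons, each of 5 numbers parted by spaces: the finger opening in mm, from 0 to 85.4, then the shift along the tool's x, y, z each as a share of 0.02 m, from -1 to 1, then the turn about the tool's z as a share of 4 degrees, from -1 to 1. In form: grip dx dy dz spin; .... A call has 1 to 20 rows; each row shifts and turns the commanded pose from where the row before left it, along the tool's axes as they then stand; what a row does not reach is not made up. A row lasts 1/12 s, in which the tool goes at most 41.7 mm and 7.16 degrees, less where a joint would pass 70% of its speed; a pose out of reach is approached as far as the arm can. A call with a number of a shift or a turn outside -1 to 1 is refused whole. A call with a gripper value outside its range is refused whole. The fingers move at their own pace and stop on an object; "grip_force" is the grip in N (left out, the last holds). Time passes only in rows, so rows that do not move let the fingers close. It gives the time, the measured TCP pose, the force, the opening and the grip force at its end, in the units of the state.
- readout.sense(): the state, without advancing time (a new reading comes with each control period).
- cams.snapshot(name): name is "scene" or "top" or "wrist"; returns a dict with "pixels" (384x512x3 uint8, red, green, blue), "intrinsics" (3x3 intrinsics, pixels), "dist" ([k1, k2, p1, p2, k3] as OpenCV has them; the pictures are not rectified), "eye" and "rotation" of the camera in the world. Camera axes: x right, y down, z forward; pixel columns grow to the right and rows downward; lengths in m; the calibration is good to about 2 mm. A picture is of the moment at which its call begins. There is no depth.
- sign_off(): hands the job in; it is judged then, once.
The state is a dict: "t": time; "q": joint angles; "qd": joint speeds; "tau": joint torques, N m; "tcp_pos": TCP position; "tool_rot": TCP orientation; "force": force on the tool from outside, world axes, zero at the start; "ft_torque": the same for the moment, N m; "finger_gap": opening from 0.0 (shut) to 1.0 (fully open); "gripper_force": force on a finger pad.
Only numpy, scipy, OpenCV 4.12 (cv2) and the standard library are available. Lean on these libraries where they do the work, as an engineer would, in place of code of your own. Each camera call takes 0.05 s, during which the arm holds its last target. There are 200 camera calls.

## Task

Put the two loose parts of the opened watch away: gently pick the glass crystal (orange gasket) off the bench mat with a light grip and lay it flat, not dropped, on the green felt of the open drawer, and lay the steel case back flat in the bare grey compartment beside it. Then push the drawer fully shut, and leave everything else on the bench where it is.

Things in the scene. Friction and masses are not known exactly. Their poses are not given: they have to be found in the camera images.
- crystal: watch crystal: pale blue glass disc, 38 mm in diameter, 5 mm thick, orange gasket around its upper rim (the collider is a plain disc), about 16 g, lying flat on the black bench mat. Origin: centre of its underside, z up. Fragile: it breaks if the contact forces of the fingers on it, both pads added up, exceed 100 N (a squeeze of 50 N a side); 20 to 30 N a side holds it well.
- case_back: watch case back: steel disc, 42 mm in diameter, 5 mm thick (6 mm with a raised middle that is only seen), six dark notches near its rim, about 35 g, lying flat on the mat. Origin: centre of its underside, z up. Not fragile.
- mat: black rubber bench mat, 300 mm (x) by 400 mm (y), 2 mm thick, fixed to the bench. Its upper side is at z = 0.002. Origin: centre of its underside.
- cabinet: low black drawer unit, fixed to the bench: 200 mm deep (its x), 250 mm wide (its y), 85 mm high, front facing its -x at x = -0.100, yawed up to 0.2 rad. Origin: centre of its underside. Its one working drawer is the wide upper one with the blue front; the three small blue fronts below are dummies.
- drawer (a joint): how far the drawer is pulled out along the cabinet's -x, in m: 0 shut, 0.15 fully out. Starts 0.128 to 0.148 out, both compartments clear of the unit. About 2 N moves it; it stays where left. Grey tray, two compartments side by side, each 119 mm (x) by 112 mm (y) inside; walls 4 mm thick, upper edges 67 mm above the bench; blue front panel 6 mm thick, up to 82 mm above the bench.
- felt_spot (a point): centre of the felt: upper side of the hard 2 mm green felt pad that covers the floor of the left (+y) compartment, 47 mm above the bench; moves with the drawer; axes as the cabinet's.
- bare_spot (a point): centre of the floor (upper side) of the right (-y), bare grey compartment, 45 mm above the bench; moves with the drawer; axes as the cabinet's.
- drawer_pull (a point): middle of the outer edge of the blue lip on top of the drawer front, 78 mm above the bench: the lip is 70 mm wide, 4 mm thick and stands 8 mm out from the front panel, at its middle. Pushing it along the cabinet's +x shuts the drawer. Shut, this point is at x = -0.114 in the cabinet's frame.
- watch: an opened watch head standing in a round black holder, brass works showing, 50 mm wide, 18 mm high; loose, leave it alone. Origin: centre of its underside, z up.
- tweezers: steel tweezers, 130 mm long, 8 mm high, lying on the mat, x along them towards the tips; loose, leave it alone. Origin: about mid-length, underside, z up.
- pliers: small pliers with teal handles, 125 mm long, 12 mm high, lying to the right of the mat; x points to the jaws; loose, leave it alone. Origin: under the pivot, z up.
- screwdriver: small screwdriver with a yellow handle, 130 mm long, x towards its tip; loose, leave it alone. Origin: about mid-length, underside, z up.
- coffee_cup: open red cup, 80 mm wide, 110 mm high; loose, leave it alone. Origin: centre of its underside, z up.
- parts_jar: brass-coloured jar with a steel lid, 56 mm wide, 55 mm high; loose, leave it alone. Origin: centre of its underside, z up.
- spray_can: white and blue spray can, 54 mm wide, 170 mm high; loose, leave it alone. Origin: centre of its underside, z up.
- oil_bottle: little white bottle with a red cap, 32 mm wide, 70 mm high; loose, leave it alone. Origin: centre of its underside, z up.

How it is judged:
On the way, in this order (a step that is already met when the one before it is completed fails the run):
1. crystal flat on the felt and case back flat in the bare compartment, both let go (x of crystal in the frame of felt_spot between -0.043 and 0.043 m and y of crystal in the frame of felt_spot between -0.04 and 0.04 m and z of crystal in the frame of felt_spot between -0.003 and 0.004 m and angle between each of crystal, case_back's own z axis and vertical below 0.08 rad and x of case_back in the frame of bare_spot between -0.041 and 0.041 m and y of case_back in the frame of bare_spot between -0.038 and 0.038 m and z of case_back in the frame of bare_spot between -0.003 and 0.004 m and contact force between the fingers and crystal below 0.05 N and contact force between the fingers and case_back below 0.05 N), for 0.2 s.
2. drawer pushed fully shut (value of joint drawer below 0.006 m), for 0.2 s.
At the end, for the whole second after the job is handed in: The drawer is shut to within 6 mm; inside it the crystal lies flat (within 0.08 rad) on the felt, anywhere in the left compartment, and the case back flat in the right one, both let go and at rest (all of step 1 and linear speed of each of crystal, case_back below 0.02 m/s and value of joint drawer below 0.006 m); the robot touches nothing.
It fails at once if the crystal is squeezed: contact forces of the fingers on it over 100 N, both pads added up (contact force between the fingers and crystal above 100 N).
It fails at once if the crystal is dropped: in free air more than 25 mm above the felt with no finger on it (z of crystal in the frame of felt_spot above 0.025 m and contact force between the fingers and crystal below 0.02 N).
It fails at once if a bystander on the bench is moved by more than 25 mm (distance of any of watch, tweezers, pliers, screwdriver, coffee_cup, parts_jar, spray_can, oil_bottle from where it was at the start of the episode above 0.025 m).
It also fails if it takes over 64 s, if anything falls off the work surface, if the arm or the gripper's body presses on something with over 40 N, if the wrist force passes 120 N, or if a joint passes its speed limit or range.

## Working session

There is one attempt and no reset: what is moved stays moved. The work goes in short steps, Python scripts to look and compute and a tool call to move; the robot and the scene stay as the last step left them, time stands still between calls to the robot, and variables do not carry over. Pictures are saved under pics/ and viewed, at most 10 in all, crops included, and the job is handed in when it is done.

Besides the shell and the picture viewer there is one more tool, called as name(argument=value, ...) on one line, values as JSON. send_rows: Moves the arm, as the interface text tells. Its arguments: {"type":"object","properties":{"commands":{"type":"string"},"grip_force":{"type":"number"}},"required":["commands"]}

```bash
mkdir -p pics
cat > h.py <<'E'
import numpy as np,cv2,pickle
from station import readout,cams
def snap(n,f):
    s=cams.snapshot(n); cv2.imwrite(f'pics/{f}.png',np.ascontiguousarray(s['pixels'][:,:,::-1])); pickle.dump(s,open(f'pics/{f}.pkl','wb')); return s
def load(f): return pickle.load(open(f'pics/{f}.pkl','rb'))
def ray(s,uv,z):
    p=cv2.undistortPoints(np.array(uv,float).reshape(-1,1,2),np.array(s['intrinsics']),np.array(s['dist'])).reshape(-1,2)
    d=np.c_[p,np.ones(len(p))]@np.array(s['rotation']).T; e=np.array(s['eye'])
    return e+d*((z-e[2])/d[:,2])[:,None]
E
python3 - <<'E'
from h import *
a=snap('top','top0');b=snap('scene','scene0')
cv2.imwrite('pics/both.png',cv2.resize(cv2.imread('pics/top0.png'),(768,576)))
print(readout.sense())
for s in(a,b):print(s['eye'],s['rotation'],s['intrinsics'])
E
```

```text
{'t': 0.1, 'q': array([-1.30652631e+00,  5.28390651e-01,  1.43379400e+00,  1.73665559e-06,
        1.18143734e+00, -1.78480545e-01]), 'qd': array([-0.00067578, -0.0007296 , -0.00115603, -0.00059744, -0.00016715,
       -0.0005435 ]), 'tau': array([-1.64204089e-04, -4.43304706e+01, -1.78587949e+01, -1.89303373e-04,
        3.93427021e-03, -2.83220129e-05]), 'tcp_pos': array([ 0.2676323 , -0.56408083,  0.23841445]), 'tool_rot': array([ 9.75595969e-01,  2.19571116e-01, -4.27082173e-05, -1.01376695e-03]), 'force': array([-0.63477872,  0.32590063,  0.37055577]), 'ft_torque': array([ 0.0015318 , -0.02508056,  0.01753008]), 'gripper_force': 0.0, 'finger_gap': 1.000131153230164}
[ 0.54351727 -0.00994666  1.43391567] [ 0.71284152 -0.70064742  0.02162767 -0.02196376] [[380.28538995   0.         254.79112211]
 [  0.         380.28538995 189.56546444]
 [  0.           0.           1.        ]]
[ 1.33511439 -0.59150195  0.91041153] [ 0.8221276   0.39352995 -0.17754983 -0.37110167] [[467.51281783   0.         263.00422247]
 [  0.         467.51281783 190.47944179]
 [  0.           0.           1.        ]]
```

View pics/both.png

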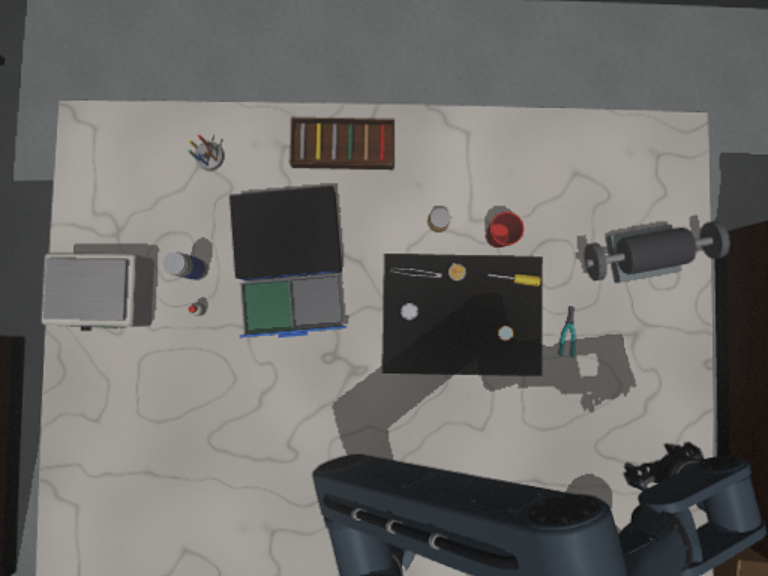

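View pics/scene0.png

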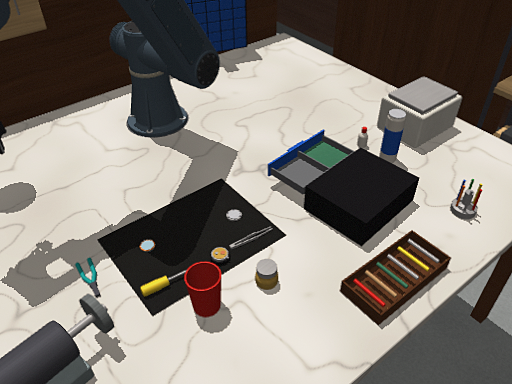

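Top view (768 px wide): the crystal (orange rim) is at (505,333), the case back at (409,312), the felt at (268,305), the bare compartment at (317,300) and the blue front from (241,335) to (346,327). In the scene view, the crystal is at (148,245) and the case back at (234,214).

```bash
cat >> h.py <<'E'
from scipy.spatial.transform import Rotation as R
def ray(s,uv,z):
    p=cv2.undistortPoints(np.array(uv,float).reshape(-1,1,2),np.array(s['intrinsics']),np.array(s['dist'])).reshape(-1,2)
    d=np.c_[p,np.ones(len(p))]@R.from_quat(s['rotation']).as_matrix().T; e=np.array(s['eye'])
    return e+d*((z-e[2])/d[:,2])[:,None]
def hsv(s): return cv2.cvtColor(np.ascontiguousarray(s['pixels']),cv2.COLOR_RGB2HSV)
def blob(m,c,r):
    """largest blob centred within r of c: centre of min-area rect, box, area"""
    cs,_=cv2.findContours(m.astype(np.uint8),cv2.RETR_EXTERNAL,cv2.CHAIN_APPROX_NONE)
    cs=[k for k in cs if np.hypot(*(np.array(cv2.minAreaRect(k)[0])-c))<r]
    k=max(cs,key=cv2.contourArea); return cv2.minAreaRect(k),k
E
python3 - <<'E'
from h import *
for n,cr,cb in(('top0',(336.5,222),(272.5,208)),('scene0',(148,245),(234,214))):
    s=load(n);H=hsv(s)
    for nm,c in(('crystal',cr),('back',cb)):
        r,k=blob(H[...,2]>75,c,6); q=ray(s,k.reshape(-1,2),.0065)
        print(n,nm,r,'world',q.min(0)/2+q.max(0)/2,np.ptp(q,axis=0))
s=load('top0');H=hsv(s)
g=(H[...,0]>50)&(H[...,0]<90)&(H[...,1]>90)
r,k=blob(g,(179,203),12);B=ray(s,cv2.boxPoints(r),.047);print('felt',r,B,B.mean(0))
bl=(H[...,0]>100)&(H[...,0]<125)&(H[...,1]>140)
r,k=blob(bl,(196,221),12);B=ray(s,cv2.boxPoints(r),.08);print('front',r,B)
# cabinet top
r,k=blob((H[...,2]<60),(191,154),15);B=ray(s,cv2.boxPoints(r),.085);print('cab',r,B,B.mean(0))
im=cv2.imread('pics/top0.png')[115:235,145:380];cv2.imwrite('pics/crop.png',cv2.resize(im,None,fx=3.4,fy=3.4,interpolation=cv2.INTER_CUBIC))
E
```

```text
Traceback (most recent call last):
  File "h.py", line 20, in blob
    k=max(cs,key=cv2.contourArea); return cv2.minAreaRect(k),k
ValueError: max() iterable argument is empty
```

```bash
sed -i 's/RETR_EXTERNAL/RETR_LIST/' h.py
python3 - <<'E'
from h import *
np.set_printoptions(precision=4,suppress=True)
def t(f):
    try:f()
    except Exception as e:print(e)
for n,cr,cb in(('top0',(336.5,222),(272.5,208)),('scene0',(148,245),(234,214))):
    s=load(n);H=hsv(s)
    for nm,c in(('crystal',cr),('back',cb)):
        def f():
            r,k=blob(H[...,2]>75,c,6); q=ray(s,k.reshape(-1,2),.0065)
            print(n,nm,np.round(r[0],1),np.round(r[1],1),'world',q.min(0)/2+q.max(0)/2,np.ptp(q,axis=0))
        t(f)
s=load('top0');H=hsv(s)
g=(H[...,0]>50)&(H[...,0]<90)&(H[...,1]>90)
bl=(H[...,0]>100)&(H[...,0]<125)&(H[...,1]>140)
for nm,m,c,z in(('felt',g,(179,203),.047),('front',bl,(196,221),.08),('cab',H[...,2]<60,(191,154),.085)):
    def f():
        r,k=blob(m,c,15);B=ray(s,cv2.boxPoints(r),z);print(nm,r,B,B.mean(0))
    t(f)
im=cv2.imread('pics/top0.png')[115:235,145:380];cv2.imwrite('pics/crop.png',cv2.resize(im,None,fx=3.4,fy=3.4,interpolation=cv2.INTER_CUBIC))
E
```

```text
top0 crystal [336.5 221.5] [9. 9.] world [ 0.5169 -0.3169  0.0065] [0.0339 0.034  0.    ]
top0 back [272.5 207. ] [10. 11.] world [ 0.5673 -0.0761  0.0065] [0.0377 0.0414 0.    ]
scene0 crystal [146.5 245. ] [10. 15.] world [ 0.5141 -0.3161  0.0065] [0.0392 0.0387 0.    ]
scene0 back [233.5 214. ] [10. 15.] world [ 0.5633 -0.0738  0.0065] [0.0427 0.0425 0.    ]
felt ((186.6123809814453, 196.82025146484375), (26.923946380615234, 19.609962463378906), 32.00538635253906) [[0.5929 0.3009 0.047 ]
 [0.6545 0.2646 0.047 ]
 [0.6036 0.1794 0.047 ]
 [0.5423 0.2158 0.047 ]] [0.5983 0.2402 0.047 ]
front ((195.06561279296875, 221.72134399414062), (3.4403581619262695, 68.26394653320312), 84.80557250976562) [[0.5018 0.3233 0.08  ]
 [0.5282 0.0817 0.08  ]
 [0.516  0.0803 0.08  ]
 [0.4897 0.3218 0.08  ]] [0.5089 0.2018 0.08  ]
cab ((189.97955322265625, 155.2745819091797), (57.76180648803711, 70.88948822021484), 84.80557250976562) [[0.8364 0.3653 0.085 ]
 [0.8636 0.1111 0.085 ]
 [0.6563 0.0877 0.085 ]
 [0.6291 0.3391 0.085 ]] [0.7464 0.2258 0.085 ]
```

View pics/crop.png

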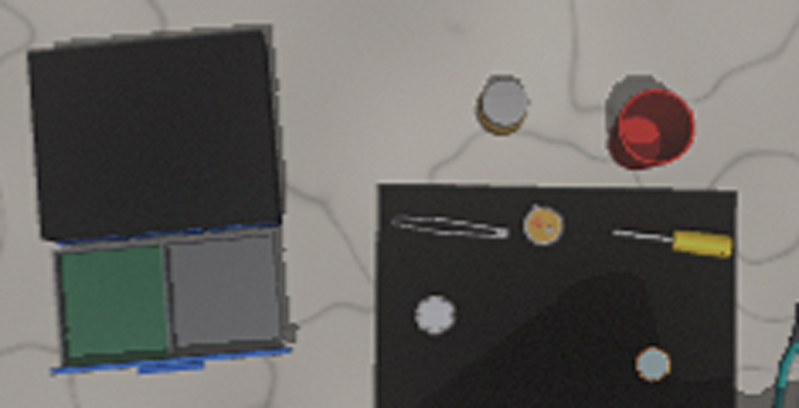

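Positions from the two views agree: crystal ≈ (0.5155,-0.3165), case back ≈ (0.565,-0.075), cabinet yaw ≈ 0.109 rad, and drawer about 0.13 m out. I'll turn the tool to the cabinet's yaw and move above the crystal.

send_rows(commands="85 0 0 0 1;85 0 0 0 1;85 0 0 0 1;85 0 0 0 1;85 0 0 0 0.78;85 0.98 -0.78 0 0;85 0.98 -0.78 0 0;85 0.98 -0.78 0 0;85 0.98 -0.78 0 0;85 0.98 -0.78 0 0;85 0.98 -0.78 0 0;85 0.98 -0.78 0 0;85 0.98 -0.78 0 0;85 0.98 -0.78 0 0;85 0.98 -0.78 0 0;85 0.98 -0.78 0 0;85 0.98 -0.78 0 0;85 0.98 -0.78 0 0;85 0.9 -0.78 0 0", grip_force=25)

```text
t: 1.68
tcp_pos: [0.5159, -0.3166, 0.2388]
tool_rot: [0.999, 0.055, -0.0, -0.0]
force: [-0.0, -0.6, 0.5]
finger_gap: 0.997
gripper_force: 0.0
```

send_rows(commands="85 0 0 0 0;85 0 0 0 0;85 0 0 0 0")

```text
t: 1.93
tcp_pos: [0.5148, -0.318, 0.2389]
tool_rot: [0.999, 0.055, -0.001, -0.0]
force: [-0.0, 0.2, 0.3]
finger_gap: 0.995
gripper_force: 0.0
```

Run:
```python
from h import *
s=snap('wrist','w1');r=readout.sense();print(r['tcp_pos'],R.from_quat(r['tool_rot']).as_matrix(),r['q'])
```

```text
[ 0.5145721  -0.31836501  0.23901067] [[ 9.94118288e-01  1.08296538e-01 -8.29869891e-04]
 [ 1.08296676e-01 -9.94118612e-01  1.23693583e-04]
 [-8.11593517e-04 -2.12838204e-04 -9.99999648e-01]] [-7.38315223e-01  5.01118583e-01  1.48419154e+00 -5.10110807e-04
  1.15697960e+00  7.24176948e-01]
```

View pics/w1.png

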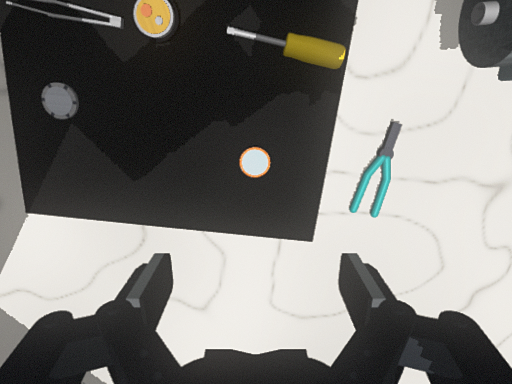

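The wrist view shows the crystal at (255,162), clear of everything, and the case back at (60,100).

Run:
```python
from h import *
s=load('w1');H=hsv(s)
for c in((255,162),(60,100)):
    r,k=blob(H[...,2]>70,c,6);q=ray(s,k.reshape(-1,2),.0065);print(r,q.min(0)/2+q.max(0)/2,np.ptp(q,axis=0))
```

```text
((254.5, 162.0), (30.0, 31.0), 90.0) [ 0.51541132 -0.31729047  0.0065    ] [0.03962105 0.0399898  0.        ]
((59.0, 100.5), (35.0, 34.0), 90.0) [ 0.5652057  -0.07661484  0.0065    ] [4.10976493e-02 4.17254848e-02 1.11022302e-16]
```

send_rows(commands="65 0.045 -0.065 1 0;65 0 0 1 0;65 0 0 1 0;65 0 0 1 0;65 0 0 1 0;65 0 0 1 0;65 0 0 1 0;65 0 0 1 0;65 0 0 1 0;65 0 0 0.8 0;65 0 0 0.6 0;65 0 0 0.5 0;65 0 0 0.3 0;65 0 0 0.2 0;65 0 0 0 0;65 0 0 0 0", grip_force=25)

```text
t: 3.32
tcp_pos: [0.5163, -0.3168, 0.0118]
tool_rot: [0.999, 0.055, 0.0, 0.0]
force: [1.1, 0.9, 0.5]
finger_gap: 0.76
gripper_force: 0.0
```

Next I'll lower about 1.5 mm and close gently.

send_rows(commands="55 0 0 0.08 0;48 0 0 0 0;44 0 0 0 0;40 0 0 0 0;36 0 0 0 0;34 0 0 0 0;34 0 0 0 0;34 0 0 0 0;34 0 0 0 0;34 0 0 0 0", grip_force=25)

```text
t: 4.15
tcp_pos: [0.5162, -0.3166, 0.0103]
tool_rot: [0.999, 0.055, 0.0, 0.0]
force: [-1.2, 1.5, 5.8]
finger_gap: 0.418
gripper_force: 24.7
```

send_rows(commands="34 0 0 -0.3 0;34 0 0 -0.6 0;34 0 0 -1 0;34 0 0 -1 0;34 0 0 -1 0;34 0 0 -1 0;34 0 0 -1 0;34 0 0 0 0;34 0 0 0 0")

```text
t: 4.9
tcp_pos: [0.5166, -0.3171, 0.1294]
tool_rot: [0.999, 0.055, 0.001, 0.001]
force: [-0.2, 0.4, -0.8]
finger_gap: 0.421
gripper_force: 25.0
```

Run:
```python
from h import *
s=snap('wrist','w2');r=readout.sense();print(r['tcp_pos'],r['finger_gap'],r['gripper_force'])
s=load('top0')
c=lambda p:(np.array(p)/3.4+[145,115]-.35)
print('felt corners',ray(s,c([(60,253),(64,360),(170,353),(167,246)]),.047))
print('bare',ray(s,c([(172,245),(175,349),(283,345),(276,234)]),.067))
```

```text
[ 0.51587019 -0.31639774  0.12807017] 0.4236370327746801 25.034397840499878
felt corners [[0.62513264 0.33025987 0.047     ]
 [0.51030403 0.32233461 0.047     ]
 [0.51989823 0.208604   0.047     ]
 [0.63467113 0.21488883 0.047     ]]
bare [[0.63451077 0.20636137 0.067     ]
 [0.52454708 0.20027362 0.067     ]
 [0.5308028  0.08628973 0.067     ]
 [0.64809836 0.09623513 0.067     ]]
```

View pics/w2.png

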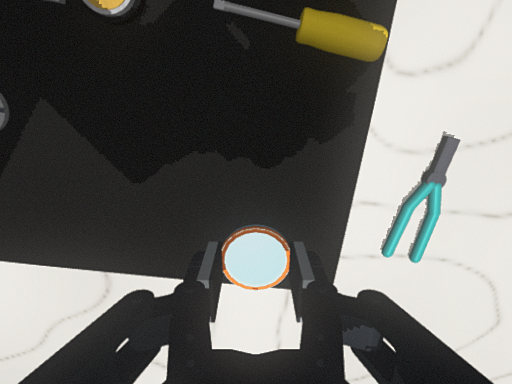

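The crystal is held level between the pads (image (256,260)). Moving it over the felt at a safe height.

send_rows(commands="34 0.06 -0.3 0 0;34 0.12 -0.6 0 0;34 0.2 -0.97 0 0;34 0.2 -0.97 0 0;34 0.2 -0.97 0 0;34 0.2 -0.97 0 0;34 0.2 -0.97 0 0;34 0.2 -0.97 0 0;34 0.2 -0.97 0 0;34 0.2 -0.97 0 0;34 0.2 -0.97 0 0;34 0.2 -0.97 0 0;34 0.2 -0.97 0 0;34 0.2 -0.97 0 0;34 0.2 -0.97 0 0;34 0.2 -0.97 0 0;34 0.2 -0.97 0 0;34 0.2 -0.97 0 0;34 0.2 -0.97 0 0;34 0.2 -0.97 0 0")

```text
t: 6.62
tcp_pos: [0.5495, 0.0588, 0.1265]
tool_rot: [0.998, 0.055, -0.002, -0.0]
force: [0.1, -0.1, -0.3]
finger_gap: 0.422
gripper_force: 25.0
```

send_rows(commands="34 0.2 -0.96 0 0;34 0.2 -0.96 0 0;34 0.2 -0.96 0 0;34 0.2 -0.96 0 0;34 0.2 -0.96 0 0;34 0.2 -0.96 0 0;34 0.2 -0.96 0 0;34 0.2 -0.96 0 0;34 0.2 -0.96 0 0;34 0.2 -0.96 0 0;34 0.1 -0.5 0 0;34 0.08 -0.29 0 0;34 0 0 0 0;34 0 0 0 0;34 0 0 0 0")

```text
t: 7.87
tcp_pos: [0.5715, 0.2672, 0.1274]
tool_rot: [0.999, 0.054, -0.001, 0.0]
force: [0.2, -0.0, -0.4]
finger_gap: 0.421
gripper_force: 25.0
```

Run:
```python
from h import *
s=snap('wrist','w3');b=snap('top','top3');r=readout.sense();print(r['tcp_pos'],r['tool_rot'],r['finger_gap'],r['gripper_force'])
t=cv2.imread('pics/top3.png')[130:250,140:270]
cv2.imwrite('pics/m3.png',np.hstack([cv2.imread('pics/w3.png')[:,:],cv2.resize(t,(288,266))[:,:] if 0 else cv2.copyMakeBorder(cv2.resize(t,(288,266)),0,118,0,0,0)]))
```

```text
[0.57178395 0.26703054 0.12763051] [ 9.98546981e-01  5.38870823e-02 -2.94015485e-04  1.51956781e-04] 0.41466197522079257 25.040880739688873
```

View pics/m3.png

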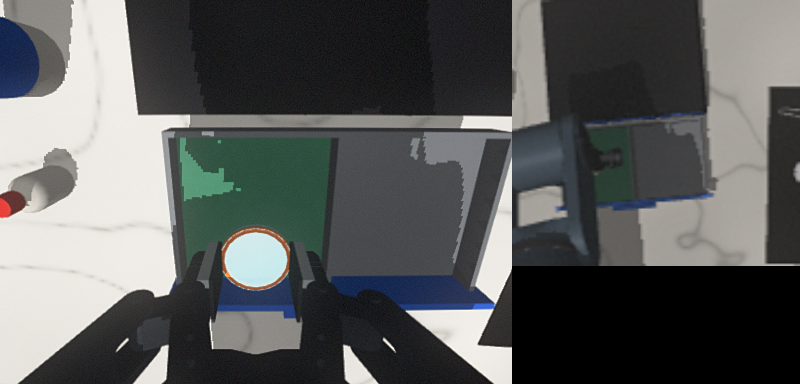

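The crystal is still held level at (256,259). The back edge of the felt runs from (180,138) to (327,138). I'll check the compartment centres from this view.

Run:
```python
from h import *
s=load('w3');y=.109;u=np.array([np.cos(y),np.sin(y),0]);v=np.array([-u[1],u[0],0])
B=ray(s,[(180,138),(327,138)],.047);print(B,np.linalg.norm(B[0]-B[1]),'felt c',B.mean(0)-.0595*u,'bare c',B.mean(0)-.0595*u-.116*v)
T=ray(s,[(163,130),(512,131),(169,306),(493,306)],.067);print(T)
P=ray(s,[(284,314)],.078);print(P)
```

```text
[[0.61857306 0.32644077 0.047     ]
 [0.62991891 0.22113516 0.047     ]] 0.10591506392187906 felt c [0.56509909 0.2673153  0.047     ] bare c [0.57771807 0.15200371 0.047     ]
[[0.62600907 0.33288675 0.067     ]
 [0.65076974 0.1046051  0.067     ]
 [0.48669454 0.32746778 0.067     ]
 [0.51302297 0.06425851 0.067     ]]
[[0.49826248 0.23681579 0.078     ]]
```

Both estimates agree to within 7 mm, and the tolerance is 40 mm. Lowering now.

send_rows(commands="34 -0.1 0 0.5 0;34 0 0 0.8 0;34 0 0 0.8 0;34 0 0 0.6 0;34 0 0 0.4 0;34 0 0 0.25 0;34 0 0 0.12 0;34 0 0 0.05 0;34 0 0 0 0;34 0 0 0 0")

```text
t: 8.8
tcp_pos: [0.5704, 0.268, 0.0579]
tool_rot: [0.999, 0.055, 0.001, -0.0]
force: [0.2, -0.2, -0.1]
finger_gap: 0.42
gripper_force: 25.0
```

send_rows(commands="34 0 0 0.05 0;34 0 0 0.05 0;34 0 0 0 0;34 0 0 0 0")

```text
t: 9.13
tcp_pos: [0.5699, 0.2679, 0.0555]
tool_rot: [0.999, 0.055, 0.0, -0.0]
force: [-0.4, -0.0, -1.0]
finger_gap: 0.419
gripper_force: 25.0
```

send_rows(commands="34 0 0 0.05 0;34 0 0 0 0;34 0 0 0 0")

```text
t: 9.38
tcp_pos: [0.5702, 0.2679, 0.0553]
tool_rot: [0.999, 0.055, 0.001, -0.0]
force: [-1.6, -0.2, 4.4]
finger_gap: 0.424
gripper_force: 25.6
```

A contact force of 4.4 N shows it is resting on the felt. Opening and lifting.

send_rows(commands="42 0 0 0 0;46 0 0 0 0;50 0 0 0 0;54 0 0 0 0;56 0 0 0 0;56 0 0 0 0;56 0 0 -0.3 0;56 0 0 -0.8 0;56 0 0 -1 0;56 0 0 -1 0;56 0 0 -0.8 0;56 0 0 0 0;56 0 0 0 0")

```text
t: 10.47
tcp_pos: [0.5705, 0.2681, 0.1334]
tool_rot: [0.999, 0.055, 0.001, -0.0]
force: [-0.7, -0.2, -0.2]
finger_gap: 0.657
gripper_force: 0.0
```

Run:
```python
from h import *
s=snap('wrist','w4');r=readout.sense();print(r['tcp_pos'],r['finger_gap'])
H=hsv(s)
cs,_=cv2.findContours(((H[...,0]<18)&(H[...,1]>140)&(H[...,2]>120)).astype(np.uint8),0,1)
k=max(cs,key=cv2.contourArea);q=ray(s,k.reshape(-1,2),.052);print(cv2.boundingRect(k),q.min(0)/2+q.max(0)/2,np.ptp(q,axis=0))
```

```text
[0.56957467 0.2677846  0.13222385] 0.6581758485389321
(232, 185, 49, 44) [0.57033219 0.26718266 0.052     ] [0.03696867 0.03728683 0.        ]
```

View pics/w4.png

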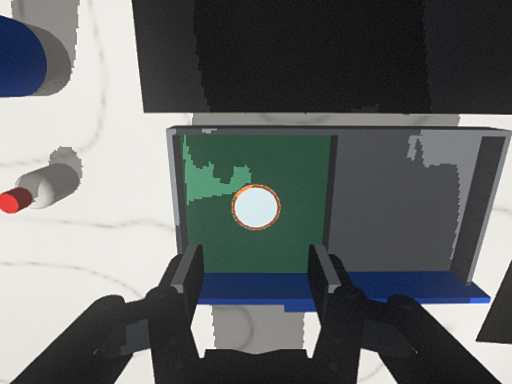

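The crystal lies flat and centred on the felt at (256,207). Next, the case back.

send_rows(commands="65 -0.11 0.5 0 0;65 -0.11 0.97 0 0;65 -0.11 0.97 0 0;65 -0.11 0.97 0 0;65 -0.11 0.97 0 0;65 -0.11 0.97 0 0;65 -0.11 0.97 0 0;65 -0.11 0.97 0 0;65 -0.11 0.97 0 0;65 -0.11 0.97 0 0;65 -0.11 0.97 0 0;65 -0.11 0.97 0 0;65 -0.11 0.97 0 0;65 -0.11 0.97 0 0;65 -0.11 0.97 0 0;65 -0.11 0.97 0 0;65 -0.11 0.97 0 0;65 -0.11 0.97 0 0;65 -0.11 0.1 0 0;65 0 0 0 0")

```text
t: 12.18
tcp_pos: [0.5641, -0.0776, 0.1311]
tool_rot: [0.999, 0.053, -0.001, -0.001]
force: [-0.3, -0.9, -0.4]
finger_gap: 0.763
gripper_force: 0.0
```

send_rows(commands="65 0 0 0.8 0;65 0 0 1 0;65 0 0 1 0;65 0 0 1 0;65 0 0 0.8 0;65 0 0 0.5 0;65 0 0 0.4 0;65 0 0 0.2 0;65 0 0 0.1 0;65 0 0 0 0;65 0 0 0 0")

```text
t: 13.1
tcp_pos: [0.566, -0.0765, 0.0169]
tool_rot: [0.999, 0.055, 0.001, 0.0]
force: [0.0, 0.5, 0.1]
finger_gap: 0.76
gripper_force: 0.0
```

send_rows(commands="65 0 0 0.2 0;60 0 0 0.12 0;55 0 0 0 0;50 0 0 0 0;45 0 0 0 0;40 0 0 0 0;36 0 0 0 0;36 0 0 0 0;36 0 0 0 0;36 0 0 0 0", grip_force=35)

```text
t: 13.93
tcp_pos: [0.5656, -0.0765, 0.0104]
tool_rot: [0.999, 0.055, 0.0, 0.0]
force: [-1.2, 0.3, 5.8]
finger_gap: 0.458
gripper_force: 34.8
```

send_rows(commands="36 0 0 -0.3 0;36 0 0 -0.6 0;36 0 0 -1 0;36 0 0 -1 0;36 0 0 -1 0;36 0 0 -1 0;36 0 0 -1 0;36 0 0 0 0")

```text
t: 14.6
tcp_pos: [0.5682, -0.0772, 0.1324]
tool_rot: [0.998, 0.055, 0.004, 0.002]
force: [1.1, 0.2, -0.8]
finger_gap: 0.462
gripper_force: 35.3
```

send_rows(commands="36 0.1 -0.5 0 0;36 0.17 -0.97 0 0;36 0.17 -0.97 0 0;36 0.17 -0.97 0 0;36 0.17 -0.97 0 0;36 0.17 -0.97 0 0;36 0.17 -0.97 0 0;36 0.17 -0.97 0 0;36 0.17 -0.97 0 0;36 0.17 -0.97 0 0;36 0.17 -0.97 0 0;36 0.1 -0.7 0 0;36 0.08 -0.35 0 0;36 0 0 0 0;36 0 0 0 0")

```text
t: 15.85
tcp_pos: [0.58, 0.1515, 0.1274]
tool_rot: [0.998, 0.055, -0.001, 0.0]
force: [0.4, 0.5, -0.3]
finger_gap: 0.46
gripper_force: 35.3
```

Run:
```python
from h import *
s=snap('wrist','w5');r=readout.sense();print(r['tcp_pos'],r['tool_rot'],r['finger_gap'],r['gripper_force'])
```

```text
[0.58012524 0.15097261 0.1275384 ] [ 9.98515346e-01  5.44689635e-02 -4.38299427e-04  2.10890030e-04] 0.4551913355752805 35.28539836406708
```

View pics/w5.png

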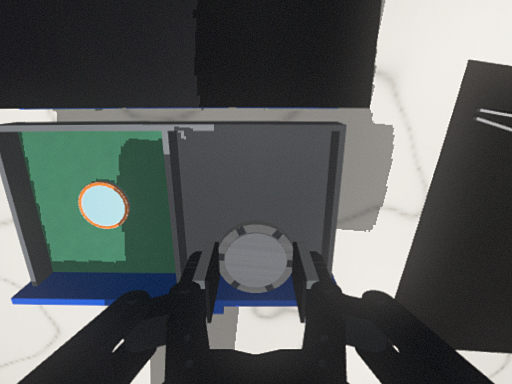

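The case back is held level over the bare compartment (256,258), and the crystal hasn't moved. Lowering.

send_rows(commands="36 0 0 0.5 0;36 0 0 0.8 0;36 0 0 0.8 0;36 0 0 0.6 0;36 0 0 0.4 0;36 0 0 0.25 0;36 0 0 0.15 0;36 0 0 0.08 0;36 0 0 0.04 0;36 0 0 0.04 0;36 0 0 0 0;36 0 0 0 0")

```text
t: 16.9
tcp_pos: [0.5807, 0.1516, 0.0552]
tool_rot: [0.999, 0.055, 0.0, -0.0]
force: [-0.4, 0.6, -0.5]
finger_gap: 0.459
gripper_force: 35.3
```

send_rows(commands="36 0 0 0.05 0;36 0 0 0.05 0;36 0 0 0.02 0;36 0 0 0 0;36 0 0 0 0")

```text
t: 17.32
tcp_pos: [0.5808, 0.1516, 0.0534]
tool_rot: [0.999, 0.055, 0.001, -0.0]
force: [-0.7, -0.2, 5.3]
finger_gap: 0.458
gripper_force: 36.1
```

send_rows(commands="44 0 0 0 0;48 0 0 0 0;52 0 0 0 0;56 0 0 0 0;58 0 0 0 0;58 0 0 0 0;58 0 0 -0.3 0;58 0 0 -0.8 0;58 0 0 -1 0;58 0 0 -1 0;58 0 0 -0.8 0;58 0 0 0 0;58 0 0 0 0")

```text
t: 18.4
tcp_pos: [0.581, 0.1516, 0.1314]
tool_rot: [0.999, 0.055, 0.001, -0.0]
force: [-0.6, 0.4, -0.2]
finger_gap: 0.676
gripper_force: 0.0
```

Run:
```python
from h import *
s=snap('wrist','w6');r=readout.sense();print(r['tcp_pos'],r['finger_gap'],r['force'])
```

```text
[0.58015119 0.15148982 0.13032692] 0.6816159044986946 [ 0.19994493 -0.48431291 -0.01004772]
```

View pics/w6.png

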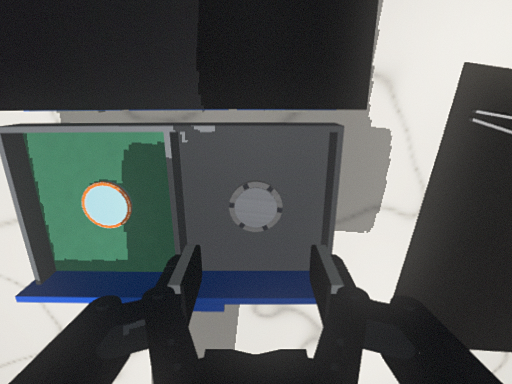

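Both parts lie flat: the case back at (256,206) and the crystal at (106,205). I'll close the fingers and come down in front of the lip.

send_rows(commands="0 -0.5 -0.2 0 0;0 -0.9 -0.4 0 0;0 -0.9 -0.4 0 0;0 -0.9 -0.4 0 0;0 -0.9 -0.4 0 0;0 -0.9 -0.4 0 0;0 -0.9 -0.4 0 0;0 -0.5 -0.4 0 0;0 0 0 0 0;0 0 0 0.6 0;0 0 0 1 0;0 0 0 1 0;0 0 0 0.5 0;0 0 0 0 0;0 0 0 0 0")

```text
t: 19.7
tcp_pos: [0.4469, 0.1971, 0.0678]
tool_rot: [0.999, 0.054, -0.0, 0.0]
force: [0.9, 0.4, -0.5]
finger_gap: -0.005
gripper_force: 0.0
```

Run:
```python
from h import *
r=readout.sense();print(r['tcp_pos'],r['finger_gap'],r['force'])
y=.109;u=np.array([np.cos(y),np.sin(y)]);print((np.array([.5025,.2015])-r['tcp_pos'][:2])@u,(np.array([.5025,.2015])-r['tcp_pos'][:2])@[-u[1],u[0]])
```

```text
[0.44691001 0.19708095 0.06780438] -0.004637126397513084 [ 0.93297894  0.39771807 -0.54538649]
0.05574080338861371 -0.001654490222711273
```

send_rows(commands="0 0.5 0 0 0;0 0.5 0 0 0;0 0.5 0 0 0;0 0.4 0 0 0;0 0.15 0 0 0;0 0.15 0 0 0;0 0.15 0 0 0;0 0.15 0 0 0;0 0.2 0 0 0;0 0.25 0 0 0;0 0.3 0 0 0;0 0.3 0 0 0;0 0.3 0 0 0;0 0.3 0 0 0;0 0.3 0 0 0;0 0.3 0 0 0;0 0.3 0 0 0;0 0.3 0 0 0;0 0.3 0 0 0;0 0.3 0 0 0")

```text
t: 21.37
tcp_pos: [0.5654, 0.2102, 0.0682]
tool_rot: [0.999, 0.055, -0.0, 0.0]
force: [-1.9, -2.1, -0.9]
finger_gap: 0.001
gripper_force: 1.0
```

send_rows(commands="0 0.3 0 0 0;0 0.3 0 0 0;0 0.3 0 0 0;0 0.3 0 0 0;0 0.3 0 0 0;0 0.3 0 0 0;0 0.2 0 0 0;0 0.15 0 0 0;0 0.1 0 0 0;0 0.1 0 0 0;0 0 0 0 0")

```text
t: 22.28
tcp_pos: [0.6123, 0.2154, 0.0684]
tool_rot: [0.999, 0.054, 0.001, -0.0]
force: [-0.6, -0.4, -0.4]
finger_gap: -0.004
gripper_force: 0.3
```

send_rows(commands="0 0.1 0 0 0;0 0.1 0 0 0;0 0.1 0 0 0;0 0.1 0 0 0;0 0 0 0 0")

```text
t: 22.7
tcp_pos: [0.6203, 0.2164, 0.0684]
tool_rot: [0.999, 0.054, 0.001, -0.0]
force: [-0.5, 0.1, -0.2]
finger_gap: -0.002
gripper_force: 0.3
```

send_rows(commands="0 0.1 0 0 0;0 0.1 0 0 0;0 0.1 0 0 0;0 0 0 0 0;0 0 0 0 0")

```text
t: 23.12
tcp_pos: [0.6245, 0.2168, 0.0683]
tool_rot: [0.999, 0.055, -0.001, 0.0]
force: [-5.0, 0.0, 3.2]
finger_gap: -0.003
gripper_force: 2.4
```

send_rows(commands="0 0.07 0 0 0;0 0.07 0 0 0;0 0 0 0 0;0 0 0 0 0")

```text
t: 23.45
tcp_pos: [0.6246, 0.2168, 0.0682]
tool_rot: [0.998, 0.055, -0.004, 0.0]
force: [-10.2, -0.3, 7.5]
finger_gap: 0.002
gripper_force: 4.9
```

It's at the stop: the force rises with no motion. Backing off and raising.

send_rows(commands="0 -0.2 0 0 0;0 -0.4 0 0 0;0 -0.8 0 0 0;0 -0.9 0 0 0;0 -0.9 0 0 0;0 -0.9 0 -0.5 0;0 -0.5 0 -1 0;0 0 0 -1 0;0 0 0 -1 0;0 0 0 -1 0;0 0 0 0 0;0 0 0 0 0")

```text
t: 24.45
tcp_pos: [0.5385, 0.2073, 0.1597]
tool_rot: [0.999, 0.054, 0.003, -0.0]
force: [-0.6, 0.6, -0.0]
finger_gap: -0.001
gripper_force: 0.0
```

Run:
```python
from h import *
s=snap('wrist','w7');r=readout.sense();print(r['tcp_pos'],r['force'])
b=snap('scene','s7')
cv2.imwrite('pics/m7.png',np.hstack([cv2.imread('pics/w7.png')[:,:],cv2.resize(cv2.imread('pics/s7.png')[100:320,250:415],(288,384))]))
```

```text
[0.53740263 0.20710862 0.15842309] [ 0.06200167  0.30627728 -0.47972939]
```

View pics/m7.png

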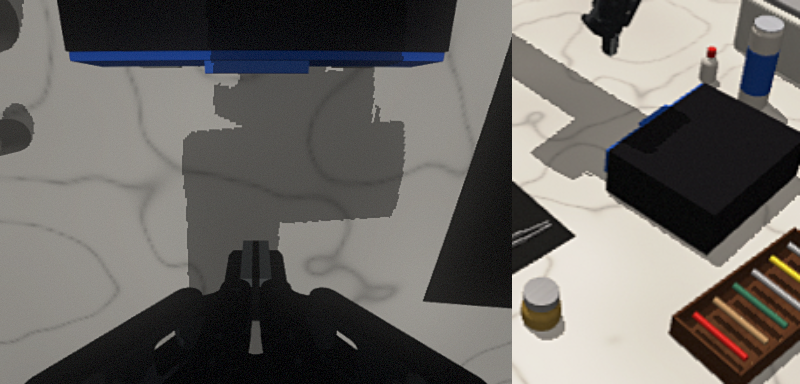

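The blue front (70–443, row 60) sits flush against the cabinet, and the arm is clear of everything. Handing in.

```bash
python3 -c "
from station import sign_off
print(sign_off())"
```

```text
the job is handed in; nothing more can be done
None
```

I laid the crystal flat on the felt and the case back flat in the bare compartment, pushed the drawer to its stop, and handed the job in; no verdict came back.

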